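Set up a shaft on V-blocks for a run-out check

ROBOT

A 6-joint arm with a two-finger parallel gripper is mounted at the origin on a cart in front of the work surface, level with it; the furniture and walls round the work are solid. World frame = base frame: x ahead of the robot, y to its left, z up, the work surface at z = 0. Lengths are in m, angles in rad, forces in N, time in s.
With the tool pointing down it reaches from about 0.425 to 0.95 m from the base axis. Payload 3.5 kg.
Tool frame: the origin (TCP) lies at the very end of the fingers, on their centre line; the grasp point (between the pads) lies ctrl.grip_point_offset behind it (ctrl.grip_point_offset is the distance from the TCP to the grasp point, in m); z points along the fingers, y is the direction in which the jaws open and shut (so a half turn about z gives the same grasp; the last joint's range is limited). The gripper opens to 85 mm and grips with 20 to 120 N. Pads are 22 mm wide; open, the fingers measure 114 mm over their backs; the gripper's body (76 mm by 85 mm) begins 54 mm behind the grasp point. The pads swing forward as they close: fully open they stand 13 mm farther back than shut.
Start: joints at [-1.333, 0.286, 1.577, -0, 1.279, -0.15], TCP at [0.255, -0.625, 0.231] pointing down, gripper open.
Joint ranges: [-2.77, 2.77], [-0.9, 2.22], [0.21, 2.48], [-1.53, 4.67], [0.24, 2.81], [-2.84, 2.84]. Speed limits (rad/s): [2.79, 2.79, 3.14, 3.14, 3.14, 3.14].

INTERFACE

Orientations are given as a unit quaternion [x, y, z, w].
In Python, from plant import ctrl gives the robot as it stands.
- The arm moves only by the tool servo_tool, never from a script. Its argument "increments" is a list of rows, each a list of 5 numbers: the opening, from 0 (shut) to 1 (fully open), then the shift along the world's x, y, z in units of 40 mm (1.0 is 40 mm), then the turn about the world's z in units of 5 degrees (1.0 is 5 degrees). A call has exactly 10 rows; each row is the pose to reach, as a shift and turn from the pose measured when the call began; what a row does not reach only later rows make up. A row lasts 1/12 s, in which the tool goes at most 41.7 mm and 7.16 degrees, less where a joint would pass 70% of its speed; a pose out of reach is approached as far as the arm can. A call with a gripper value outside its range is refused whole. The fingers move at their own pace and stop on an object; "grip_force" is the grip in N (left out, the last holds). Time passes only in rows, so rows that repeat a pose let the fingers close, or fill a call up. It gives the time, the measured TCP pose, the force and the opening at its end, in the units of the state.
- ctrl.get_state(): the state, without advancing time (a new reading comes with each control period).
- ctrl.read_camera(name): name is "scene" or "top" or "wrist"; returns a dict with "frame" (480x640x3 uint8, red, green, blue), "K" (3x3 intrinsics, pixels), "extrinsics" (4x4, takes a point from camera to world coordinates). Camera axes: x right, y down, z forward; pixel columns grow to the right and rows downward; lengths in m; the calibration is good to about 2 mm. A picture is of the moment at which its call begins. There is no depth.
- ctrl.sign_off(): hands the job in, once; it reports no verdict.
Trained networks look in a picture, given as the dict that the camera call returned (one of the last four; its "shot" number tells which), for a name from the list of things; names that differ only in an ending like _2 or _b are one class to them, and where a whole thing is asked for, a point or a joint stands for the part that bears it (a point fixed in the world has none). Each returns a list of dicts, best first, with "conf" (0 to 1); they miss things now and then, are a little off and sometimes report something else, mostly with a low value. They report only what shows in the picture. A call takes as long as a camera call. They do not tell look-alikes from the thing itself.
- ctrl.masks_of(picture, query): "region" (480x640 bool, what is visible of it) and "extent" ([left, top, right, bottom] in pixels, round what is visible of it).
- ctrl.landmark_of(picture, query): "centre" ([row, column] in pixels: a listed point, or the origin of a listed thing).
The state is a dict: "time": time; "qpos": joint angles; "dq": joint speeds; "joint_efforts": joint torques, N m; "eef_pos": TCP position; "tcp_rot": TCP orientation; "contact_force": force on the tool from outside, world axes, zero at the start; "wrist_torque": the same for the moment, N m; "opening": opening from 0.0 (shut) to 1.0 (fully open).
Only numpy, scipy, OpenCV 4.12 (cv2) and the standard library are available. Lean on these libraries where they do the work, as an engineer would, in place of code of your own. Each camera call takes 0.05 s, during which the arm holds its last target. There are 200 camera calls.

TASK

Set the shaft up for a run-out check: stand the two small matched V-blocks on the front half of the surface plate, left and right of its middle, grooves in line along its long edge, then lay the shaft in both, one slim journal in each near the journal's middle, thick land at the middle of the plate, threaded end to the right. Last, stand the dial gauge on the plate behind the shaft, square to it, its plunger pressed about half-way in on the middle of the land. Leave the large V-block where it is.

Things in the scene. Friction and masses are not known exactly. Their poses are not given: they have to be found in the camera images.
- surface_plate: Fixed cast-iron surface plate, flat bright top, 170 mm deep (its x) by 240 mm wide (its y, +y left), 30 mm thick. Origin: centre of its underside on the bench; top at z = +30 mm. Front half = -x side, nearest the robot; behind = +x. Turned a little on the bench. A lay-out that fits: shaft axis at x = -48 mm, V-block middles at y = +50 and -50 mm, gauge column at x = +40 mm.
- vblock_a: One of two identical small ground-steel V-blocks, loose, 0.26 kg: 40 mm across (its x), 28 mm along the groove (its y), 36 mm high. Origin: centre of its underside, z up. 90 degree groove on top along its y, 28 mm wide at the top. Half a turn about z is the same. Grasp from above across the 40 mm flanks. A 20 mm journal seated in it has its axis 36 mm above its underside.
- vblock_b: The other small V-block, identical to vblock_a in size and frame.
- vblock_large: The odd large V-block: same shape, darker, 58 mm across (its x), 44 mm along the groove (its y), 54 mm high. Origin: centre of its underside. Not used; stays where it stands. The three V-blocks stand in a different order each time.
- shaft: Loose steel shaft, 0.55 kg, 170 mm long, lying on its land at any heading, axis 15 mm up; may roll. Origin: on its axis, middle of the land (balance point). Its x runs along it to the threaded end: land 30 mm diameter, x = -28 to 28 mm; journals 20 mm diameter, -74 to -28 and 28 to 72 mm; thread 14 mm diameter, 72 to 96 mm. Grasp across the land. Seated: axis 66 mm above bench.
- thread_end (a point): Centre of the end face of the shaft's threaded end (shaft x = +96 mm).
- gauge: Dial gauge on its stand, loose, 0.5 kg. Origin: underside of its base (56 mm in x, 50 mm in y, 14 mm high) right below the square column, 16 by 16 mm, top at 100 mm. Grasp the column from above across its y faces, 65 to 95 mm up (the rest is below 47 mm). Dial and level plunger point to its -x. Column 95 mm from the shaft axis: tip just touches the land; 81 mm: at the stop; 88 mm: half-way.
- plunger (a joint): How far the gauge's sprung plunger is pressed in: 0 = free (out), 0.014 m = at its stop; spring force 0.4 N at first, 1.5 N at the stop. It gives only along its length: bring the tip level against the land from behind, not down on top of it.
- stylus_tip (a point): Tip of the plunger: 80 mm from the column axis towards the gauge's -x when free, and 36 mm above the gauge's underside (the height of the shaft's axis in the small V-blocks). Moves with the plunger.
Not all that is in view belongs to the job. What is shaped like the vblock_b but orange or purple is not meant.

How it is judged:
On the way, in this order (a step that is already met when the one before it is completed fails the run):
1. both small V-blocks stand on the front half of the plate, left and right of its middle, released (z of vblock_a in the frame of surface_plate between 0.024 and 0.034 m and angle between each of vblock_a, vblock_b's own z axis and vertical below 0.05 rad and x of vblock_a in the frame of surface_plate between -0.077 and -0.018 m and angle between the y axis of each of vblock_a, vblock_b and the y axis of surface_plate, either way round below 0.17 rad and linear speed of each of vblock_a, vblock_b below 0.02 m/s and z of vblock_b in the frame of surface_plate between 0.024 and 0.034 m and x of vblock_b in the frame of surface_plate between -0.077 and -0.018 m and ((y of vblock_a in the frame of surface_plate between 0.035 and 0.067 m and y of vblock_b in the frame of surface_plate between -0.067 and -0.035 m) or (y of vblock_b in the frame of surface_plate between 0.035 and 0.067 m and y of vblock_a in the frame of surface_plate between -0.067 and -0.035 m)) and contact force between the fingers and vblock_a below 0.1 N and contact force between the fingers and vblock_b below 0.1 N), for 0.2 s.
2. the shaft lies seated in both small V-blocks, threaded end to the right, released (z of shaft in the frame of surface_plate between 0.0625 and 0.0695 m and angle between shaft's own x axis and vertical between 1.5408 and 1.6008 rad and x of shaft in the frame of surface_plate between -0.075 and -0.02 m and y of shaft in the frame of surface_plate between -0.017 and 0.017 m and angle between the x axis of shaft and the y axis of surface_plate, either way round below 0.12 rad and y of thread_end in the frame of surface_plate below -0.06 m and contact force between shaft and vblock_a above 0.3 N and contact force between shaft and vblock_b above 0.3 N and ((x of vblock_a in the frame of shaft between 0.039 and 0.061 m and x of vblock_b in the frame of shaft between -0.061 and -0.039 m) or (x of vblock_b in the frame of shaft between 0.039 and 0.061 m and x of vblock_a in the frame of shaft between -0.061 and -0.039 m)) and linear speed of shaft below 0.02 m/s and contact force between the fingers and shaft below 0.1 N), for 0.2 s.
3. the gauge stands behind the shaft, its plunger part-way in on the middle of the land, released (value of joint plunger between 0.0015 and 0.0128 m and x of stylus_tip in the frame of shaft between -0.017 and 0.017 m and distance between stylus_tip and shaft below 0.025 m and angle between the y axis of gauge and the y axis of surface_plate, either way round below 0.2 rad and contact force between gauge and shaft above 0.1 N and z of gauge in the frame of surface_plate between 0.026 and 0.034 m and angle between gauge's own z axis and vertical below 0.05 rad and x of gauge in the frame of surface_plate between 0 and 0.07 m and linear speed of gauge below 0.02 m/s and contact force between the fingers and gauge below 0.1 N), for 0.2 s.
At the end, for the whole second after the job is handed in: Small V-blocks flat on the plate's front half, a block within 11 mm of each journal's middle; shaft level, seated in both, thread right, land within 17 mm of the plate's middle, within 7 deg of its edge; gauge upright behind, plunger 1.5-12.8 mm in on the land (17 mm); large block unmoved; all free (all of step 2 and all of step 3 and z of vblock_a in the frame of surface_plate between 0.024 and 0.034 m and angle between each of vblock_a, vblock_b's own z axis and vertical below 0.05 rad and x of vblock_a in the frame of surface_plate between -0.077 and -0.018 m and angle between the y axis of each of vblock_a, vblock_b and the y axis of surface_plate, either way round below 0.17 rad and linear speed of each of vblock_a, vblock_b below 0.02 m/s and z of vblock_b in the frame of surface_plate between 0.024 and 0.034 m and x of vblock_b in the frame of surface_plate between -0.077 and -0.018 m and distance of vblock_large from where it was at the start of the episode below 0.015 m); the robot touches nothing.
It fails at once if the large V-block is pushed more than 30 mm or tipped (distance of vblock_large from where it was at the start of the episode above 0.03 m or angle between vblock_large's own z axis and vertical above 0.3 rad).
It fails at once if the gauge is tipped over (angle between gauge's own z axis and vertical above 0.6 rad).
It also fails if it takes over 106 s, if anything falls off the work surface, if the arm or the gripper's body presses on something with over 40 N, if the wrist force passes 120 N, or if a joint passes its speed limit or range.

## Working session

There is one attempt and no reset: what is moved stays moved. The work goes in short steps, Python scripts to look and compute and a tool call to move; the robot and the scene stay as the last step left them, time stands still between calls to the robot, and variables do not carry over. Pictures are saved under pics/ and viewed, about 12 in all and at most 16, crops included, and the job is handed in when it is done.

Besides the shell and the picture viewer there is one more tool, called after "Emit:" in YAML: its name, and indented under it one key for each argument. servo_tool: Moves the arm, as the interface text tells. Its arguments: {"type":"object","properties":{"increments":{"type":"array"},"grip_force":{"type":"number"}},"required":["increments"]}

```bash
mkdir -p pics; ls; cat > h.py <<'E'
import numpy as np,cv2
from plant import ctrl
def save(p,n,box=None,s=1):
    f=p["frame"][:,:,::-1]
    if box: f=f[box[1]:box[3],box[0]:box[2]]
    if s!=1: f=cv2.resize(f,None,fx=s,fy=s,interpolation=cv2.INTER_CUBIC)
    cv2.imwrite("pics/"+n,f)
def ray(p,u,v):
    d=np.linalg.inv(p["K"])@np.array([u,v,1.]); T=np.array(p["extrinsics"])
    return T[:3,3],T[:3,:3]@d
def at(p,u,v,z):
    o,d=ray(p,u,v); return o+d*(z-o[2])/d[2]
def proj(p,X):
    T=np.linalg.inv(p["extrinsics"]); c=T[:3,:3]@np.array(X)+T[:3,3]; c=np.array(p["K"])@c; return c[:2]/c[2]
E
python3 - <<'E'
from h import *
s=ctrl.get_state(); print(s["eef_pos"],s["tcp_rot"],s["opening"],ctrl.grip_point_offset)
for n in["top","scene"]:
    p=ctrl.read_camera(n); save(p,n+"0.png"); print(n,np.round(p["extrinsics"],3).tolist(),p["K"][0][0])
    for q in["surface_plate","vblock_a","vblock_large","shaft","thread_end","gauge","stylus_tip"]:
        z={"thread_end":.015,"shaft":.015,"stylus_tip":.036}.get(q,0)
        for d in ctrl.landmark_of(p,q)[:5]:
            r,c=d["centre"]; print(q,round(d["conf"],2),round(r),round(c),np.round(at(p,c,r,z)[:2],3))
E
```

```text
pics
[ 0.25512184 -0.62422229  0.22994611] [ 9.81258693e-01  1.92691429e-01 -5.78973737e-05 -1.17769168e-03] 0.9999108607291002 0.0187
top [[0.027, -0.984, 0.175, 0.357], [-1.0, -0.024, 0.017, -0.173], [-0.013, -0.176, -0.984, 1.086], [0.0, 0.0, 0.0, 1.0]] 449.01953657224834
surface_plate 0.78 203 280 [ 0.644 -0.075]
vblock_a 0.73 231 432 [ 0.582 -0.451]
vblock_a 0.53 263 430 [ 0.503 -0.446]
vblock_a 0.52 287 404 [ 0.444 -0.383]
vblock_large 0.69 279 202 [0.451 0.106]
shaft 0.68 224 393 [ 0.594 -0.355]
thread_end 0.6 187 391 [ 0.689 -0.35 ]
gauge 0.72 276 343 [ 0.467 -0.235]
scene [[0.66, -0.323, 0.678, -0.223], [-0.751, -0.303, 0.587, -0.867], [0.016, -0.897, -0.442, 0.562], [0.0, 0.0, 0.0, 1.0]] 584.9430399315933
surface_plate 0.74 234 312 [ 0.631 -0.083]
vblock_a 0.8 325 373 [ 0.444 -0.394]
vblock_a 0.73 305 443 [ 0.58  -0.447]
vblock_a 0.69 259 231 [ 0.436 -0.042]
vblock_a 0.6 323 418 [ 0.501 -0.447]
vblock_large 0.57 234 194 [0.455 0.104]
shaft 0.71 277 406 [ 0.593 -0.358]
thread_end 0.55 257 431 [ 0.694 -0.349]
gauge 0.87 289 304 [ 0.451 -0.231]
gauge 0.39 236 311 [ 0.623 -0.089]
stylus_tip 0.52 281 267 [ 0.383 -0.204]
```

View pics/top0.png

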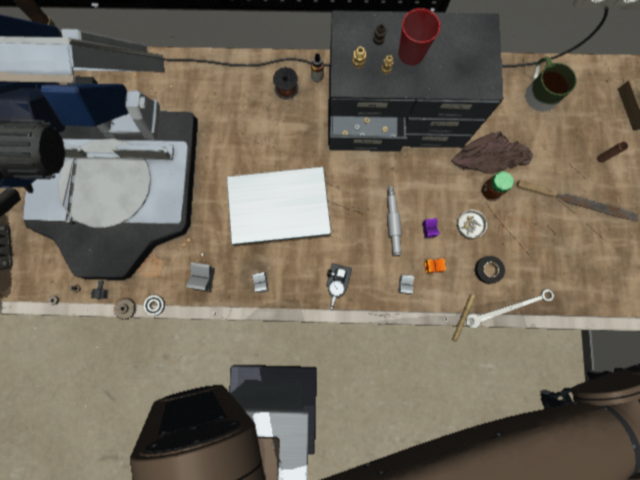

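View pics/scene0.png

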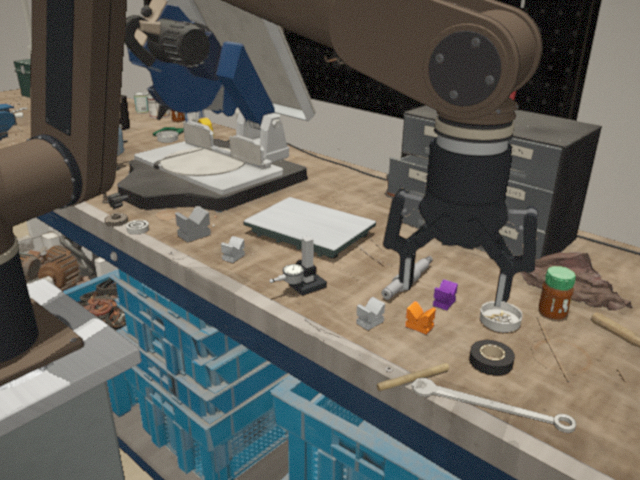

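The top view shows the small blocks at about (260,282) and (407,284), the large one at (200,277), the gauge at (338,282), the shaft at (393,222) with its thread end up, and the plate at (279,206). The purple and orange blocks are decoys. The scene view agrees. I'll fit the plate and move over the right-hand small block.

```bash
cat >> h.py <<'E'
from scipy.optimize import minimize
def box(lx,ly,h,cx=0,cy=0,z0=0):
    return [np.array([[cx+a*lx/2,cy+b*ly/2,z0+c*h] for a in(-1,1) for b in(-1,1) for c in(0,1)])]
def vb(W=.040,L=.028,H=.036,g=.028):
    # two side prisms + base -> union silhouette
    P=[]
    for s in(-1,1):
        P.append(np.array([[s*x,b*L/2,z] for x,z in((W/2,0),(W/2,H),(g/2,H),(0,H-g/2),(0,0)) for b in(-1,1)]))
    return P
def sil(p,parts,x,y,yaw,z=0):
    m=np.zeros((480,640),np.uint8); c,s=np.cos(yaw),np.sin(yaw)
    for P in parts:
        Q=[proj(p,(x+c*a-s*b,y+s*a+c*b,z+h)) for a,b,h in P]
        cv2.fillConvexPoly(m,np.round(cv2.convexHull(np.array(Q,np.float32))*16).astype(np.int32),255,cv2.LINE_AA,4)
    return m/255.
def fit(views,parts,x,y,yaw,z=0,spread=.01):
    best=None
    def cost(v):
        c=0
        for p,m in views:
            a=sil(p,parts,v[0],v[1],v[2],z); c+=1-np.minimum(a,m).sum()/np.maximum(a,m).sum()
        return c/len(views)
    for y0 in np.atleast_1d(yaw):
        s=np.array([[x,y,y0],[x+spread,y,y0],[x,y+spread,y0],[x,y,y0+.2]])
        r=minimize(cost,s[0],method="Nelder-Mead",options=dict(initial_simplex=s,xatol=1e-4,fatol=1e-4,maxiter=150))
        if best is None or r.fun<best.fun: best=r
    return np.round(best.x,4),round(best.fun,3)
E
python3 - <<'E'
from h import *
V=[];
for n in["top","scene"]:
    p=ctrl.read_camera(n); d=ctrl.masks_of(p,"surface_plate"); print([ (round(a["conf"],2),a["extent"]) for a in d])
    V.append((p,d[0]["region"].astype(float)))
    for d in ctrl.masks_of(p,"shaft")[:1]:
        ys,xs=np.nonzero(d["region"]); (cx,cy),wh,_=cv2.minAreaRect(np.c_[xs,ys].astype(np.float32))
        q=[at(p,a,b,.015)[:2] for a,b in zip(xs,ys)]; q=np.array(q); w,v=np.linalg.eigh(np.cov(q.T)); print("shaft",n,q.mean(0),np.degrees(np.arctan2(v[1,1],v[0,1])))
print(fit(V,box(.17,.24,.03),.635,-.08,.05)); print([fit([v],box(.17,.24,.03),.635,-.08,.05) for v in V])
E
```

```text
[(0.79, [226.0, 166.9, 327.6, 245.2])]
shaft top [ 0.59884889 -0.35592875] -174.98096129182863
[(0.86, [245.6, 199.7, 377.7, 256.0])]
shaft scene [ 0.58763235 -0.35935293] -174.72976956656956
(array([ 0.6368, -0.0717,  0.1321]), np.float64(0.132))
[(array([ 0.6368, -0.0727,  0.1292]), np.float64(0.06)), (array([ 0.6445, -0.0605,  0.1199]), np.float64(0.189))]
```

Emit:
servo_tool:
  increments:
    - [1,4.7,5.9,0,13.56]
    - [1,4.7,5.9,0,13.56]
    - [1,4.7,5.9,0,13.56]
    - [1,4.7,5.9,0,13.56]
    - [1,4.7,5.9,0,13.56]
    - [1,4.7,5.9,0,13.56]
    - [1,4.7,5.9,0,13.56]
    - [1,4.7,5.9,0,13.56]
    - [1,4.7,5.9,0,13.56]
    - [1,4.7,5.9,0,13.56]
  grip_force: 40

```text
time: 1.93
eef_pos: [0.4443, -0.3875, 0.2316]
tcp_rot: [0.704, 0.71, -0.0, 0.0]
contact_force: [-0.6, -0.5, -0.2]
opening: 1.001
```

```bash
python3 - <<'E'
from h import *
p=ctrl.read_camera("wrist"); save(p,"w1.png"); print(np.round(p["extrinsics"],3).tolist(),p["K"][0][0])
for d in ctrl.masks_of(p,"vblock_a")[:4]:
    e=d["extent"]; g=at(p,(e[0]+e[2])/2,(e[1]+e[3])/2,.015)
    print(round(d["conf"],2),e,g, fit([(p,d["region"].astype(float))],vb(),g[0],g[1],[-.8,-.3,.3,.8]))
for q in["vblock_a","shaft","gauge"]:
  for d in ctrl.landmark_of(p,q): print(q,d["conf"],d["centre"],at(p,d["centre"][1],d["centre"][0],0.015 if q=="shaft" else 0)[:2])
E
```

```text
[[1.0, 0.009, 0.003, 0.444], [0.009, -0.961, -0.277, -0.318], [0.0, 0.277, -0.961, 0.373], [0.0, 0.0, 0.0, 1.0]] 349.4435205468909
0.81 [351.2, 249.8, 382.7, 296.2] [ 0.49718065 -0.45480092  0.015     ] (array([ 0.4954, -0.4516,  1.7247]), np.float64(0.086))
0.76 [303.2, 192.0, 348.4, 229.7] [ 0.45123407 -0.38636311  0.015     ] (array([ 0.4492, -0.3831, -0.1243]), np.float64(0.101))
0.7 [429.0, 248.3, 478.7, 287.8] [ 0.59144722 -0.44819825  0.015     ] (array([ 0.5861, -0.4442,  0.1604]), np.float64(0.081))
vblock_a 0.87 [265.8, 362.5] [ 0.49398528 -0.45190324]
vblock_a 0.81 [203.6, 321.4] [ 0.44671044 -0.3813798 ]
vblock_a 0.62 [260.9, 446.6] [ 0.58848773 -0.44518887]
shaft 0.57 [175.4, 559.1] [ 0.68614818 -0.34794942]
shaft 0.56 [181.5, 467.8] [ 0.59478332 -0.35487843]
gauge 0.66 [42.0, 339.1] [ 0.46186579 -0.22608617]
```

View pics/w1.png

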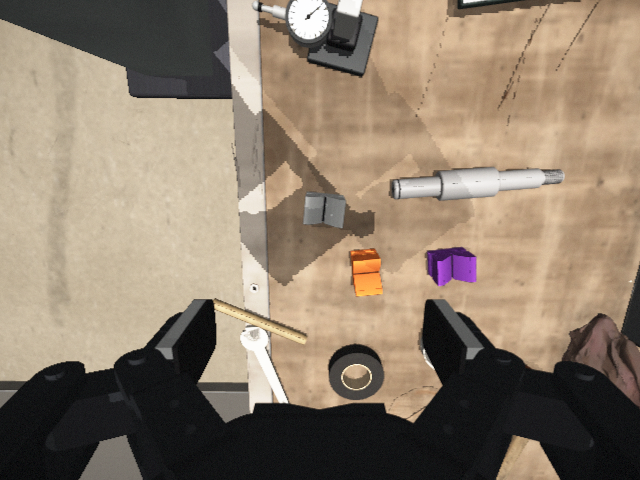

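The grey small block is at pixel (324,210), with the decoys well clear of it and the shaft thread pointing +x. Grasping it now.

Emit:
servo_tool:
  increments:
    - [1,0.1,0.12,-0.8,-1.5]
    - [1,0.1,0.12,-1.8,-1.5]
    - [1,0.1,0.12,-2.8,-1.5]
    - [1,0.1,0.12,-3.8,-1.5]
    - [1,0.1,0.12,-4.6,-1.5]
    - [1,0.1,0.12,-5.2,-1.5]
    - [1,0.1,0.12,-5.5,-1.5]
    - [1,0.1,0.12,-5.5,-1.5]
    - [0.2,0.1,0.12,-5.5,-1.5]
    - [0.2,0.1,0.12,-5.5,-1.5]
  grip_force: 40

```text
time: 3.02
eef_pos: [0.4483, -0.3858, 0.0136]
tcp_rot: [0.752, 0.659, -0.0, 0.002]
contact_force: [-0.5, -0.4, 0.2]
opening: 0.757
```

Emit:
servo_tool:
  increments:
    - [0.2,0,0,0,0]
    - [0.2,0,0,0,0]
    - [0.2,0,0,0,0]
    - [0.2,0,0,0,0]
    - [0.2,0,0,0.5,0]
    - [0.2,0,0,1.2,0]
    - [0.2,0,0,2,0]
    - [0.2,0,0,2.5,0]
    - [0.2,0,0,2.5,0]
    - [0.2,0,0,2.5,0]

```text
time: 3.85
eef_pos: [0.4486, -0.3862, 0.1146]
tcp_rot: [0.752, 0.659, -0.0, 0.003]
contact_force: [-0.1, -0.0, -2.8]
opening: 0.458
```

Emit:
servo_tool:
  increments:
    - [0.2,0.3,0.5,1,0]
    - [0.2,0.7,1.2,1.6,0.5]
    - [0.2,1.3,2.2,2.2,1]
    - [0.2,1.9,3.2,2.2,1.5]
    - [0.2,2.5,4.2,2.2,2]
    - [0.2,3.0,5.1,2.2,2.5]
    - [0.2,3.4,5.8,2.2,3]
    - [0.2,3.7,6.4,2.2,3]
    - [0.2,3.7,6.4,2.2,3]
    - [0.2,3.7,6.4,2.2,3]

```text
time: 4.68
eef_pos: [0.5958, -0.1274, 0.199]
tcp_rot: [0.658, 0.753, -0.001, 0.001]
contact_force: [-0.3, -0.1, -2.6]
opening: 0.459
```

```bash
python3 - <<'E'
from h import *
p=ctrl.read_camera("wrist"); save(p,"w2.png")
s=ctrl.get_state(); print(s["eef_pos"],s["tcp_rot"])
d=ctrl.masks_of(p,"surface_plate"); print(d[0]["conf"],d[0]["extent"])
ys,xs=np.nonzero(d[0]["region"]); 
for q in["surface_plate","vblock_a","gauge","stylus_tip","shaft","vblock_large"]:
  for d in ctrl.landmark_of(p,q): print(q,d["conf"],d["centre"],at(p,d["centre"][1],d["centre"][0],0)[:2])
v=(.6368,-.0725,.13); c,s=np.cos(v[2]),np.sin(v[2])
for a,b in((.085,.12),(.085,-.12),(-.085,.12),(-.085,-.12)): print(a,b,proj(p,(v[0]+c*a-s*b,v[1]+s*a+c*b,.03)))
E
```

```text
[ 0.5954799  -0.12896774  0.19935816] [ 0.65933623  0.75184716 -0.00078842  0.00098074]
0.68 [270.8, 8.7, 485.7, 292.6]
surface_plate 0.72 [411.9, 287.7] [ 0.59056926 -0.36637147]
surface_plate 0.57 [162.7, 365.6] [ 0.63270632 -0.07141478]
vblock_a 0.65 [281.9, 320.0] [ 0.6061472 -0.1979413]
gauge 0.67 [290.4, 179.7] [ 0.46078487 -0.22729461]
stylus_tip 0.41 [277.2, 87.3] [ 0.36490215 -0.22517493]
shaft 0.77 [412.3, 289.7] [ 0.59296761 -0.36662343]
0.085 0.12 [491.8150885    8.62172098]
0.085 -0.12 [456.58984693 294.04524335]
-0.085 0.12 [271.93601703   7.66445767]
-0.085 -0.12 [280.29430484 293.37011403]
```

View pics/w2.png

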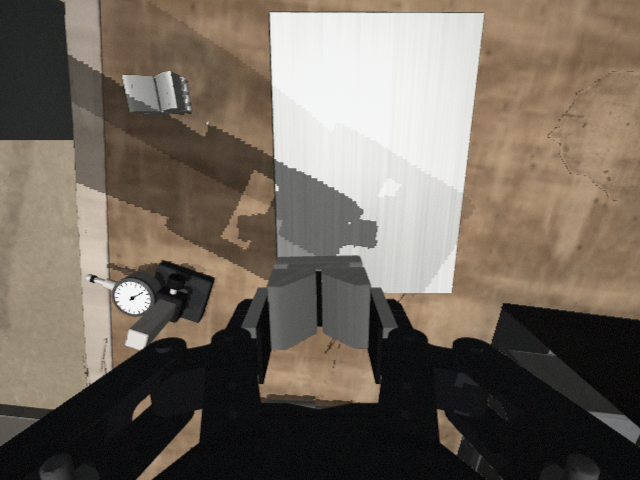

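Plate corners in the picture are about (270,12), (484,13), (452,292) and (277,290); a small block is at (157,92) and the gauge at (170,300).

```bash
python3 - <<'E'
from h import *
p=ctrl.read_camera("wrist")
g=cv2.cvtColor(p["frame"],cv2.COLOR_RGB2GRAY)
C=np.array([at(p,u,v,.03)[:2] for u,v in((484,12.5),(452,292),(270,12),(277,290))])
print(C.round(4)); print("centre",C.mean(0),np.linalg.norm(C[0]-C[1]),np.linalg.norm(C[2]-C[3]),np.linalg.norm(C[0]-C[2]),np.linalg.norm(C[1]-C[3]))
for a,b in((0,1),(2,3)): d=C[a]-C[b]; print(np.arctan2(-d[0],d[1]))
for a,b in((0,2),(1,3)): d=C[a]-C[b]; print(np.arctan2(d[1],d[0]))
c=C.mean(0); t=.13; R=np.array([[np.cos(t),-np.sin(t)],[np.sin(t),np.cos(t)]])
for q in((-.048,-.05),(-.048,.05),(-.048,0),(.04,0)): print(q,c+R@q)
for d in ctrl.masks_of(p,"vblock_a")[:4]:
    e=d["extent"]; gg=at(p,(e[0]+e[2])/2,(e[1]+e[3])/2,.015)
    print(round(d["conf"],2),e,gg, fit([(p,d["region"].astype(float))],vb(),gg[0],gg[1],[-.8,-.3,.3,.8]))
E
```

```text
[[ 0.7041  0.0507]
 [ 0.7348 -0.1857]
 [ 0.5376  0.0294]
 [ 0.5652 -0.205 ]]
centre [ 0.63543301 -0.07767346] 0.2383458909163691 0.2359997814893966 0.16780624365472452 0.1706730814600867
0.12939012105583755
0.11733239960238535
0.12726823369737486
0.11345646714790222
(-0.048, -0.05) [ 0.59431974 -0.13347399]
(-0.048, 0.05) [ 0.58135633 -0.0343178 ]
(-0.048, 0) [ 0.58783803 -0.08389589]
(0.04, 0) [ 0.67509548 -0.07248809]
0.72 [124.1, 66.4, 190.2, 114.7] [ 0.44361164 -0.03814584  0.015     ] (array([ 0.4463, -0.038 ,  0.188 ]), np.float64(0.074))
```

Emit:
servo_tool:
  increments:
    - [0.2,-0.03,-0.09,-0.8,0]
    - [0.2,-0.03,-0.09,-1.7,0]
    - [0.2,-0.03,-0.09,-2.5,0]
    - [0.2,-0.03,-0.09,-3.1,0]
    - [0.2,-0.03,-0.09,-3.5,0]
    - [0.2,-0.03,-0.09,-3.7,0]
    - [0.2,-0.03,-0.09,-3.7,0]
    - [0.2,-0.03,-0.09,-3.7,0]
    - [0.2,-0.03,-0.09,-3.7,0]
    - [0.2,-0.03,-0.09,-3.7,0]

```text
time: 6.02
eef_pos: [0.5967, -0.1351, 0.0569]
tcp_rot: [0.661, 0.751, 0.001, 0.005]
contact_force: [-0.5, -0.1, -2.5]
opening: 0.454
```

Emit:
servo_tool:
  increments:
    - [0.2,-0.03,0.03,-0.1,0]
    - [0.2,-0.03,0.03,-0.2,0]
    - [0.2,-0.03,0.03,-0.25,0]
    - [0.2,-0.03,0.03,-0.28,0]
    - [0.2,-0.03,0.03,-0.3,0]
    - [0.2,-0.03,0.03,-0.32,0]
    - [0.2,-0.03,0.03,-0.32,0]
    - [0.2,-0.03,0.03,-0.32,0]
    - [0.2,-0.03,0.03,-0.32,0]
    - [0.2,-0.03,0.03,-0.32,0]

```text
time: 6.85
eef_pos: [0.5956, -0.134, 0.0465]
tcp_rot: [0.66, 0.751, 0.001, 0.005]
contact_force: [-4.8, 2.0, 9.8]
opening: 0.46
```

Contact made; releasing and heading for the left-hand block.

Emit:
servo_tool:
  increments:
    - [1,0,0,0,0]
    - [1,0,0,0,0]
    - [1,0,0,0,0]
    - [1,0,0,0,0]
    - [1,0,0,0,0]
    - [1,0,0,0.8,0]
    - [1,0,0,1.7,0]
    - [1,0,0,2.6,0]
    - [1,0,0,3.4,0]
    - [1,0,0,3.4,0]

```text
time: 7.68
eef_pos: [0.5999, -0.1356, 0.1915]
tcp_rot: [0.66, 0.751, 0.003, 0.012]
contact_force: [1.6, -0.7, 1.1]
opening: 1.0
```

Emit:
servo_tool:
  increments:
    - [1,-0.8,0.5,0,0.68]
    - [1,-1.6,1.0,0,0.68]
    - [1,-2.4,1.5,0,0.68]
    - [1,-3.1,2.0,0,0.68]
    - [1,-3.6,2.3,0,0.68]
    - [1,-3.85,2.45,0,0.68]
    - [1,-3.85,2.45,0,0.68]
    - [1,-3.85,2.45,0,0.68]
    - [1,-3.85,2.45,0,0.68]
    - [1,-3.85,2.45,0,0.68]

```text
time: 8.52
eef_pos: [0.4468, -0.0382, 0.1917]
tcp_rot: [0.638, 0.77, 0.004, 0.012]
contact_force: [0.2, -0.4, 0.1]
opening: 0.999
```

```bash
python3 - <<'E'
from h import *
p=ctrl.read_camera("wrist"); save(p,"w3.png")
s=ctrl.get_state(); print(s["eef_pos"],s["tcp_rot"])
for d in ctrl.masks_of(p,"vblock_a")[:4]:
    e=d["extent"]; gg=at(p,(e[0]+e[2])/2,(e[1]+e[3])/2,.015)
    print(round(d["conf"],2),e,gg, fit([(p,d["region"].astype(float))],vb(),gg[0],gg[1],[-.8,-.3,.3,.8]),fit([(p,d["region"].astype(float))],vb(),gg[0],gg[1],[-.3,.3],z=.03))
for d in ctrl.masks_of(p,"vblock_large")[:2]: print(d["conf"],d["extent"])
E
```

```text
[ 0.446675   -0.03817007  0.19160142] [0.63800702 0.76993368 0.00348288 0.01170622]
0.78 [314.2, 0.0, 411.9, 93.0]
```

View pics/w3.png

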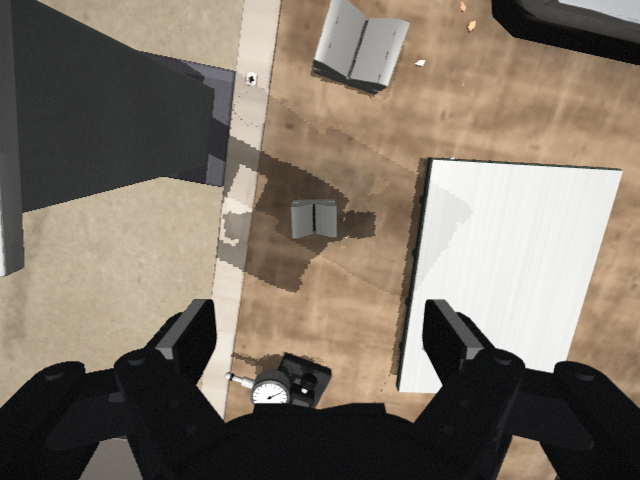

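```bash
python3 - <<'E'
from h import *
p=ctrl.read_camera("wrist")
print(at(p,314,217,.025), at(p,314,203,.036),proj(p,(.448,-.040,.025)), [proj(p,(.446+a,-.038+b,.036)) for a in(-.02,.02) for b in(-.014,.014)])
E
```

```text
[ 0.44450937 -0.0352932   0.025     ] [ 0.44176363 -0.02086809  0.036     ] [316.85466503 222.71708831] [array([289.81372143, 234.32468187]), array([295.17003903, 203.22034577]), array([334.51615607, 242.23794735]), array([340.98721615, 211.63969275])]
```

Emit:
servo_tool:
  increments:
    - [1,-0.03,0.08,-0.8,0]
    - [1,-0.03,0.08,-1.7,0]
    - [1,-0.03,0.08,-2.6,0]
    - [1,-0.03,0.08,-3.4,0]
    - [1,-0.03,0.08,-4.0,0]
    - [1,-0.03,0.08,-4.4,0]
    - [1,-0.03,0.08,-4.48,0]
    - [0.2,-0.03,0.08,-4.48,0]
    - [0.2,-0.03,0.08,-4.48,0]
    - [0.2,-0.03,0.08,-4.48,0]

```text
time: 9.55
eef_pos: [0.4466, -0.0352, 0.0137]
tcp_rot: [0.638, 0.77, 0.004, 0.013]
contact_force: [0.6, 0.7, -0.1]
opening: 0.606
```

Emit:
servo_tool:
  increments:
    - [0.2,0,0,0,0]
    - [0.2,0,0,0,0]
    - [0.2,0,0,0,0]
    - [0.2,0,0,0,0]
    - [0.2,0,0,0.5,0]
    - [0.2,0,0,1.3,0]
    - [0.2,0,0,2.1,0]
    - [0.2,0,0,2.6,0]
    - [0.2,0,0,2.6,0]
    - [0.2,0,0,2.6,0]

```text
time: 10.38
eef_pos: [0.4467, -0.0352, 0.1178]
tcp_rot: [0.638, 0.77, 0.004, 0.014]
contact_force: [-0.1, -0.2, -4.2]
opening: 0.455
```

Emit:
servo_tool:
  increments:
    - [0.2,0.7,0,0,-0.66]
    - [0.2,1.5,0,0,-0.66]
    - [0.2,2.3,0,0,-0.66]
    - [0.2,3.0,0.03,0,-0.66]
    - [0.2,3.38,0.03,0,-0.66]
    - [0.2,3.38,0.03,-0.5,-0.66]
    - [0.2,3.38,0.03,-1.1,-0.66]
    - [0.2,3.38,0.03,-1.5,-0.66]
    - [0.2,3.38,0.03,-1.55,-0.66]
    - [0.2,3.38,0.03,-1.55,-0.66]

```text
time: 11.22
eef_pos: [0.5785, -0.0333, 0.0513]
tcp_rot: [0.66, 0.751, 0.002, 0.01]
contact_force: [0.1, -0.3, -3.3]
opening: 0.457
```

Emit:
servo_tool:
  increments:
    - [0.2,0.11,0,0,0]
    - [0.2,0.11,0,0,0]
    - [0.2,0.11,0,-0.05,0]
    - [0.2,0.11,0,-0.1,0]
    - [0.2,0.11,0,-0.14,0]
    - [0.2,0.11,0,-0.14,0]
    - [0.2,0.11,0,-0.14,0]
    - [0.2,0.11,0,-0.14,0]
    - [0.2,0.11,0,-0.14,0]
    - [0.2,0.11,0,-0.14,0]

```text
time: 12.05
eef_pos: [0.583, -0.0333, 0.0458]
tcp_rot: [0.66, 0.751, 0.002, 0.01]
contact_force: [-0.4, -0.1, -3.0]
opening: 0.459
```

Emit:
servo_tool:
  increments:
    - [0.2,0,0,-0.03,0]
    - [0.2,0,0,-0.05,0]
    - [0.2,0,0,-0.05,0]
    - [1,0,0,-0.05,0]
    - [1,0,0,-0.05,0]
    - [1,0,0,-0.05,0]
    - [1,0,0,-0.05,0]
    - [1,0,0,-0.05,0]
    - [1,0,0,0.9,0]
    - [1,0,0,1.8,0]

```text
time: 12.88
eef_pos: [0.5807, -0.0328, 0.1155]
tcp_rot: [0.66, 0.751, 0.0, 0.007]
contact_force: [1.1, -0.5, 0.5]
opening: 0.998
```

Emit:
servo_tool:
  increments:
    - [1,0,0,0.8,0]
    - [1,0,-0.3,1.7,0]
    - [1,0,-0.8,2.5,0]
    - [1,0.1,-1.3,3,0]
    - [1,0.1,-1.6,3.2,0]
    - [1,0.1,-1.6,3.2,0]
    - [1,0.1,-1.6,3.2,0]
    - [1,0.1,-1.6,3.2,0]
    - [1,0.1,-1.6,3.2,0]
    - [1,0.1,-1.6,3.2,0]

```text
time: 13.72
eef_pos: [0.5838, -0.0957, 0.2412]
tcp_rot: [0.66, 0.752, -0.0, 0.005]
contact_force: [0.8, 0.4, 0.2]
opening: 0.999
```

```bash
python3 - <<'E'
from h import *
p=ctrl.read_camera("wrist"); save(p,"w4.png")
s=ctrl.get_state(); print(s["eef_pos"],s["tcp_rot"])
R={}
for d in ctrl.masks_of(p,"vblock_a")[:4]:
    e=d["extent"]; gg=at(p,(e[0]+e[2])/2,(e[1]+e[3])/2,.045)
    print(round(d["conf"],2),e,gg, fit([(p,d["region"].astype(float))],vb(),gg[0],gg[1],[.12],z=.03,spread=.005))
d=ctrl.masks_of(p,"surface_plate"); print(d[0]["extent"])
E
```

```text
[ 0.58404612 -0.09584436  0.24169602] [ 6.59580664e-01  7.51614458e-01 -2.99885135e-04  5.38195061e-03]
0.72 [304.2, 135.2, 350.6, 169.9] [ 0.58488868 -0.0362214   0.045     ] (array([ 0.5836, -0.0357,  0.1337]), np.float64(0.096))
0.67 [303.9, 231.8, 349.1, 269.6] [ 0.59721464 -0.13169221  0.045     ] (array([ 0.5956, -0.13  ,  0.13  ]), np.float64(0.101))
[282.8, 65.5, 468.2, 303.6]
```

View pics/w4.png

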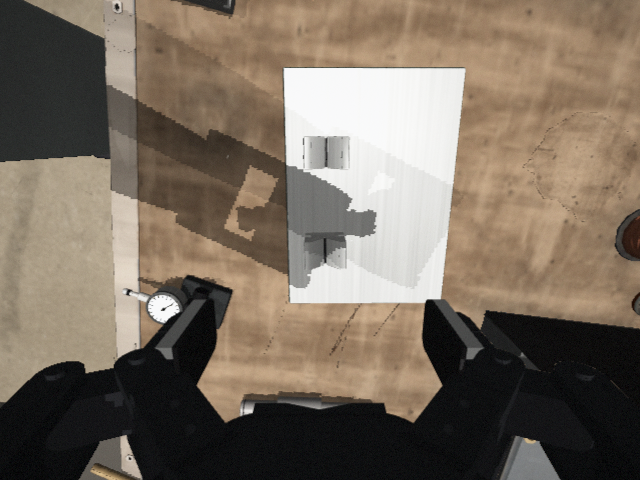

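Both blocks stand upright and in line on the front half: pixels (326,153) and (326,250), 95 mm apart. Now the shaft.

Emit:
servo_tool:
  increments:
    - [1,0,-0.8,0,1.4]
    - [1,0,-1.6,0,2.8]
    - [1,0.1,-2.4,0,4.2]
    - [1,0.1,-3.2,0,5.6]
    - [1,0.2,-4,0,7]
    - [1,0.2,-4.8,0,8.4]
    - [1,0.25,-5.5,0,9.8]
    - [1,0.25,-6.1,0,11.2]
    - [1,0.25,-6.5,0,12.6]
    - [1,0.25,-6.5,0,14]

```text
time: 14.7
eef_pos: [0.5938, -0.3596, 0.2418]
tcp_rot: [0.108, 0.994, 0.003, 0.005]
contact_force: [0.1, -0.0, 0.8]
opening: 1.001
```

Emit:
servo_tool:
  increments:
    - [1,0,0,-0.3,1.2]
    - [1,0,0,-0.6,2.4]
    - [1,0,0,-0.9,3.5]
    - [1,0,0,-1,3.5]
    - [1,0,0,-1,3.5]
    - [1,0,0,-1,3.5]
    - [1,0,0,-1,3.5]
    - [1,0,0,-1,3.5]
    - [1,0,0,-1,3.5]
    - [1,0,0,-1,3.5]

```text
time: 15.53
eef_pos: [0.5941, -0.3597, 0.2026]
tcp_rot: [-0.044, 0.999, 0.003, 0.005]
contact_force: [0.3, 0.6, 0.4]
opening: 1.002
```

```bash
python3 - <<'E'
from h import *
p=ctrl.read_camera("wrist"); save(p,"w5.png")
s=ctrl.get_state(); print(s["eef_pos"],s["tcp_rot"])
for d in ctrl.masks_of(p,"shaft")[:1]:
    print(d["conf"],d["extent"]); ys,xs=np.nonzero(d["region"]); q=np.array([at(p,a,b,.015)[:2] for a,b in zip(xs,ys)]); w,v=np.linalg.eigh(np.cov(q.T)); v=v[:,1]*np.sign(v[0,1]); t=(q-q.mean(0))@v
    print(q.mean(0),v,np.degrees(np.arctan2(v[1],v[0])),t.min(),t.max(),q.mean(0)+v*(t.max()-.096),q.mean(0)+v*(t.min()+.074))
for d in ctrl.landmark_of(p,"shaft"): print(d["conf"],d["centre"],at(p,d["centre"][1],d["centre"][0],0.015)[:2])
E
```

```text
[ 0.59398159 -0.35966516  0.20239349] [-0.04450385  0.99899303  0.00335891  0.00458875]
0.6 [306.3, 134.2, 337.2, 308.8]
[ 0.59513152 -0.35644475] [0.99582446 0.09128879] 5.237754710353615 -0.0760506774164939 0.09543898045373223 [ 0.59457284 -0.35649596] [ 0.59308941 -0.35663195]
0.77 [214.3, 322.5] [ 0.5915079  -0.35588979]
```

View pics/w5.png

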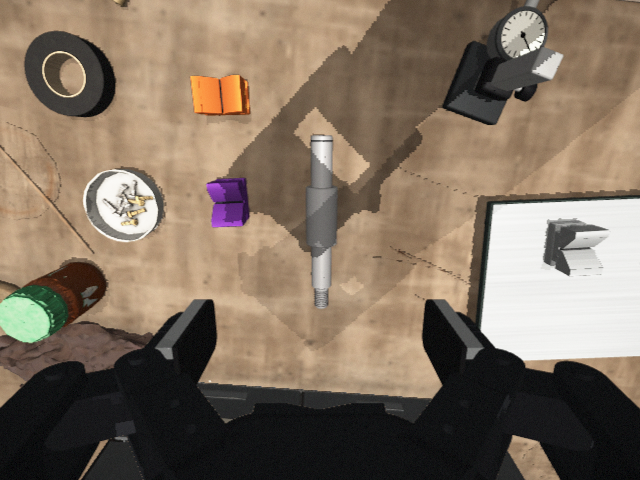

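Shaft at pixel (321,218) with the thread end toward +x, centred between the fingers. Purple sits about 1 cm outside the left finger, so I'll descend partly closed.

Emit:
servo_tool:
  increments:
    - [0.65,0,0.08,-0.7,0]
    - [0.65,0,0.08,-1.5,0]
    - [0.65,0,0.08,-2.4,0]
    - [0.65,0,0.08,-3.3,0]
    - [0.65,0,0.08,-4.0,0]
    - [0.65,0,0.08,-4.5,0]
    - [0.65,0,0.08,-4.8,0]
    - [0.65,0,0.08,-4.92,0]
    - [0.65,0,0.08,-4.92,0]
    - [0.65,0,0.08,-4.92,0]
  grip_force: 60

```text
time: 16.52
eef_pos: [0.5948, -0.3571, 0.0068]
tcp_rot: [-0.045, 0.999, 0.003, 0.005]
contact_force: [0.5, -0.6, -0.2]
opening: 0.653
```

Emit:
servo_tool:
  increments:
    - [0.2,0,0,0,0]
    - [0.1,0,0,0,0]
    - [0.1,0,0,0,0]
    - [0.1,0,0,0,0]
    - [0.1,0,0,0,0]
    - [0.1,0,0,0,0]
    - [0.1,0,0,0.3,0]
    - [0.1,0,0,0.5,0]
    - [0.1,0,0,0.5,0]
    - [0.1,0,0,0.5,0]

```text
time: 17.35
eef_pos: [0.5946, -0.3571, 0.0269]
tcp_rot: [-0.045, 0.999, 0.003, 0.005]
contact_force: [-0.3, 0.3, -6.0]
opening: 0.324
```

Emit:
servo_tool:
  increments:
    - [0.1,0,0,0.9,0]
    - [0.1,0,0,1.8,0]
    - [0.1,0,0.2,2.7,-1.3]
    - [0.1,0,0.8,3.3,-2.6]
    - [0.1,0,1.6,3.5,-3.9]
    - [0.1,0,2.4,3.5,-5.2]
    - [0.1,0,3.2,3.5,-6.5]
    - [0.1,0,4.0,3.5,-7.8]
    - [0.1,-0.1,4.8,3.5,-9.1]
    - [0.1,-0.1,5.4,3.5,-10.4]

```text
time: 18.18
eef_pos: [0.5887, -0.1381, 0.1651]
tcp_rot: [0.4, 0.916, 0.0, 0.004]
contact_force: [0.8, -0.1, -6.4]
opening: 0.323
```

Emit:
servo_tool:
  increments:
    - [0.1,0,0.5,0,-1.3]
    - [0.1,0,1,0,-2.6]
    - [0.1,0,1.3,0,-3.9]
    - [0.1,0,1.4,0,-5.2]
    - [0.1,0,1.4,0,-6.4]
    - [0.1,0,1.4,0,-7.0]
    - [0.1,0,1.4,0,-7.0]
    - [0.1,0,1.4,0,-7.0]
    - [0.1,0,1.4,0,-7.0]
    - [0.1,0,1.4,0,-7.0]

```text
time: 19.02
eef_pos: [0.5885, -0.0822, 0.1647]
tcp_rot: [0.657, 0.754, -0.001, 0.003]
contact_force: [0.4, -0.3, -6.9]
opening: 0.326
```

Emit:
servo_tool:
  increments:
    - [0.1,0.03,-0.02,-0.6,-0.12]
    - [0.1,0.03,-0.02,-1.2,-0.12]
    - [0.1,0.03,-0.02,-1.7,-0.12]
    - [0.1,0.03,-0.02,-2.0,-0.12]
    - [0.1,0.03,-0.02,-2.2,-0.12]
    - [0.1,0.03,-0.02,-2.3,-0.12]
    - [0.1,0.03,-0.02,-2.3,-0.12]
    - [0.1,0.03,-0.02,-2.3,-0.12]
    - [0.1,0.03,-0.02,-2.3,-0.12]
    - [0.1,0.03,-0.02,-2.3,-0.12]

```text
time: 19.85
eef_pos: [0.5907, -0.0833, 0.0742]
tcp_rot: [0.661, 0.75, -0.0, 0.005]
contact_force: [-0.6, -0.2, -6.3]
opening: 0.324
```

```bash
python3 - <<'E'
from h import *
p=ctrl.read_camera("wrist"); save(p,"w6.png")
s=ctrl.get_state(); print(s["eef_pos"],s["tcp_rot"])
E
```

```text
[ 0.59052977 -0.08321467  0.07400781] [ 6.60891174e-01  7.50468431e-01 -5.05993976e-04  4.44237614e-03]
```

View pics/w6.png

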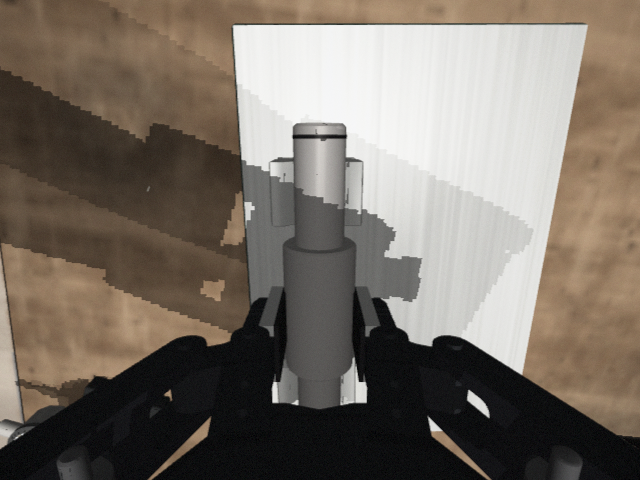

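Shaft lies nearly over the groove of the far block (centres at columns 320 and 316), thread toward the robot's right. Lowering.

Emit:
servo_tool:
  increments:
    - [0.1,-0.03,0,-0.08,0]
    - [0.1,-0.03,0,-0.16,0]
    - [0.1,-0.03,0,-0.24,0]
    - [0.1,-0.03,0,-0.3,0]
    - [0.1,-0.03,0,-0.34,0]
    - [0.1,-0.03,0,-0.38,0]
    - [0.1,-0.03,0,-0.38,0]
    - [0.1,-0.03,0,-0.38,0]
    - [0.1,-0.03,0,-0.38,0]
    - [0.1,-0.03,0,-0.38,0]

```text
time: 20.73
eef_pos: [0.5895, -0.0831, 0.0609]
tcp_rot: [0.661, 0.751, -0.001, 0.004]
contact_force: [-5.9, 1.9, 6.1]
opening: 0.32
```

Emit:
servo_tool:
  increments:
    - [0.1,-0.03,0,0,0]
    - [0.1,-0.06,0,0,0]
    - [0.1,-0.06,0,0,0]
    - [0.1,-0.06,0,-0.02,0]
    - [0.1,-0.06,0,-0.04,0]
    - [0.1,-0.06,0,-0.05,0]
    - [0.1,-0.06,0,-0.05,0]
    - [0.1,-0.06,0,-0.05,0]
    - [0.1,-0.06,0,-0.05,0]
    - [0.1,-0.06,0,-0.05,0]

```text
time: 21.57
eef_pos: [0.5891, -0.0835, 0.061]
tcp_rot: [0.661, 0.75, 0.0, 0.006]
contact_force: [2.9, 2.8, 4.7]
opening: 0.321
```

Emit:
servo_tool:
  increments:
    - [0.4,0,0,0,0]
    - [0.55,0,0,0,0]
    - [0.7,0,0,0,0]
    - [0.7,0,0,0,0]
    - [0.7,0,0,0,0]
    - [0.7,0,0,0.3,0]
    - [0.7,0,0,0.9,0]
    - [0.7,0,0,1.8,0]
    - [0.7,0,0,2.7,0]
    - [0.7,0,0,3.5,0]

```text
time: 22.4
eef_pos: [0.5891, -0.0835, 0.204]
tcp_rot: [0.661, 0.75, 0.001, 0.007]
contact_force: [0.1, -0.9, 0.0]
opening: 0.696
```

```bash
python3 - <<'E'
from h import *
s=ctrl.get_state(); print(s["eef_pos"],s["tcp_rot"])
p=ctrl.read_camera("wrist"); save(p,"w7.png")
for d in ctrl.masks_of(p,"shaft")[:1]:
    print(d["conf"],d["extent"]); ys,xs=np.nonzero(d["region"]); q=np.array([at(p,a,b,.066)[:2] for a,b in zip(xs,ys)]); w,v=np.linalg.eigh(np.cov(q.T)); v=v[:,1]*-np.sign(v[1,1]); t=(q-q.mean(0))@v
    print(q.mean(0),np.degrees(np.arctan2(v[1],v[0])),t.min(),t.max(),q.mean(0)+v*(t.max()-.096),q.mean(0)+v*(t.min()+.074))
for n in("wrist","top"):
  p=ctrl.read_camera(n)
  for q,z in(("shaft",.066),("thread_end",.066),("gauge",0),("stylus_tip",.036)):
    for d in ctrl.landmark_of(p,q): print(n,q,d["conf"],d["centre"],at(p,d["centre"][1],d["centre"][0],z)[:2])
E
```

```text
[ 0.58914596 -0.08351439  0.20396273] [6.60912052e-01 7.50433593e-01 6.34707713e-04 6.65426108e-03]
0.95 [298.7, 130.8, 338.5, 332.9]
[ 0.58940652 -0.08234406] -82.8776006428551 -0.07550522607599446 0.09683900929693087 [ 0.58951055 -0.0831766 ] [ 0.58921989 -0.08085045]
wrist shaft 0.89 [221.3, 311.6] [ 0.58924085 -0.08089565]
wrist thread_end 0.74 [323.0, 314.2] [ 0.60315428 -0.17520265]
wrist gauge 0.91 [321.4, 186.6] [ 0.4669397  -0.22707731]
wrist stylus_tip 0.51 [314.5, 93.3] [ 0.38784863 -0.20798473]
top shaft 0.89 [218.3, 278.6] [ 0.5906613  -0.07981049]
top thread_end 0.68 [216.9, 321.0] [ 0.59638702 -0.1785278 ]
top gauge 0.85 [275.4, 338.3] [ 0.46759579 -0.22408017]
```

View pics/w7.png

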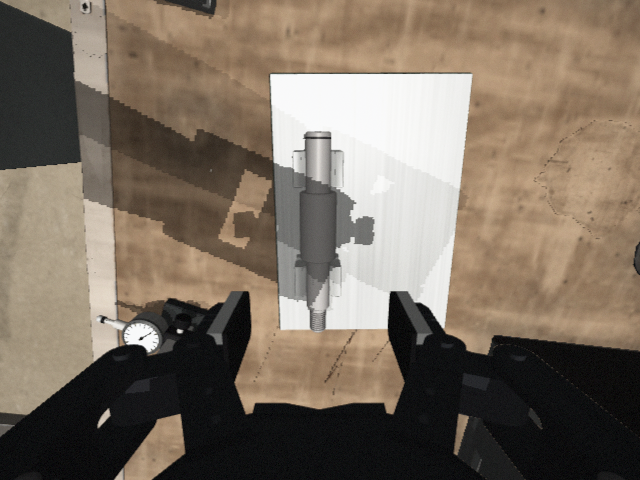

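Shaft seated in both blocks, land at pixel (318,228), thread at (317,320) to the right, slim journals in the grooves. Now the gauge.

Emit:
servo_tool:
  increments:
    - [1,0,0,0.6,1.3]
    - [1,-0.5,-0.5,1.2,2.6]
    - [1,-1.0,-1.1,1.2,4]
    - [1,-1.5,-1.7,1.2,5.4]
    - [1,-2.0,-2.3,1.2,6.8]
    - [1,-2.5,-2.9,1.2,8.2]
    - [1,-2.9,-3.3,1.2,9.6]
    - [1,-3.1,-3.56,1.2,11]
    - [1,-3.1,-3.56,1.2,12.4]
    - [1,-3.1,-3.56,1.2,13.5]
  grip_force: 40

```text
time: 23.83
eef_pos: [0.4639, -0.2266, 0.2476]
tcp_rot: [0.131, 0.991, 0.003, 0.004]
contact_force: [0.7, -0.7, -0.7]
opening: 1.004
```

Emit:
servo_tool:
  increments:
    - [1,0,0,0,0]
    - [1,0,0,0,0]
    - [1,0,0,0,0]
    - [1,0,0,0,0]
    - [1,0,0,0,0]
    - [1,0,0,0,0]
    - [1,0,0,0,0]
    - [1,0,0,0,0]
    - [1,0,0,0,0]
    - [1,0,0,0,0]

```text
time: 24.67
eef_pos: [0.4639, -0.2266, 0.2476]
tcp_rot: [0.131, 0.991, 0.003, 0.004]
contact_force: [-0.2, 0.5, -0.3]
opening: 1.004
```

```bash
python3 - <<'E'
from h import *
s=ctrl.get_state(); print(s["eef_pos"],s["tcp_rot"])
p=ctrl.read_camera("wrist"); save(p,"w8.png")
for q,z in(("gauge",0),("stylus_tip",.036)):
    for d in ctrl.landmark_of(p,q): print(q,d["conf"],d["centre"],at(p,d["centre"][1],d["centre"][0],z)[:2])
for X in((.466,-.2265,.1),(.466,-.2265,0)): print(proj(p,X))
E
```

```text
[ 0.46392693 -0.22657579  0.24760614] [0.13092178 0.99137994 0.0029726  0.00405772]
gauge 0.63 [207.6, 321.0] [ 0.46705683 -0.22383379]
stylus_tip 0.61 [131.1, 318.5] [ 0.38786445 -0.20566816]
[319.02134752 229.1652265 ]
[318.46731732 207.31250777]
```

View pics/w8.png

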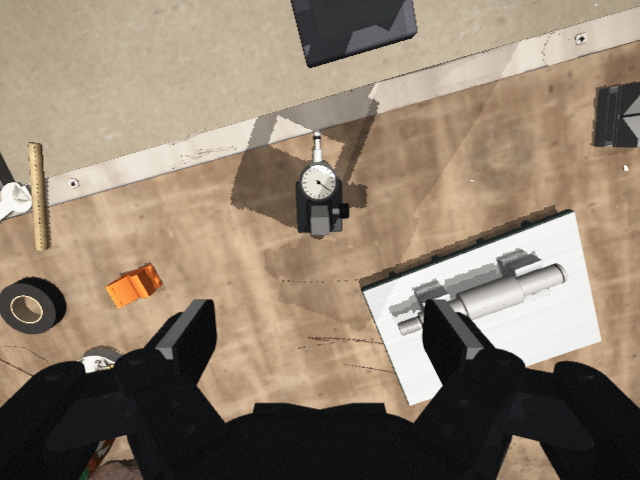

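Column top is at (319,224), dial and plunger point straight up-picture, so the jaws are square to the column. Grasping.

Emit:
servo_tool:
  increments:
    - [1,0.03,0,-0.7,0]
    - [1,0.03,0,-1.5,0]
    - [1,0.03,0,-2.4,0]
    - [1,0.03,0,-3.3,0]
    - [1,0.03,0,-4.0,0]
    - [1,0.03,0,-4.4,0]
    - [1,0.03,0,-4.6,0]
    - [1,0.03,0,-4.64,0]
    - [0.5,0.03,0,-4.64,0]
    - [0.3,0.03,0,-4.64,0]
  grip_force: 40

```text
time: 25.65
eef_pos: [0.4662, -0.2274, 0.0636]
tcp_rot: [0.131, 0.991, 0.002, 0.005]
contact_force: [0.7, 0.5, 0.1]
opening: 0.746
```

Emit:
servo_tool:
  increments:
    - [0.1,0,0,0,0]
    - [0,0,0,0,0]
    - [0,0,0,0,0]
    - [0,0,0,0,0]
    - [0,0,0,0,0]
    - [0,0,0,0,0]
    - [0,0,0,0,0]
    - [0,0,0,0.3,0]
    - [0,0,0,0.6,0]
    - [0,0,0,0.6,0]

```text
time: 26.48
eef_pos: [0.467, -0.228, 0.0894]
tcp_rot: [0.131, 0.991, 0.001, 0.007]
contact_force: [1.9, -0.5, -4.2]
opening: 0.185
```

Emit:
servo_tool:
  increments:
    - [0,0,0,0.9,0]
    - [0,0,0,1.8,0]
    - [0,0.3,0.2,2.5,0.5]
    - [0,1.0,0.7,2.75,1]
    - [0,1.7,1.2,2.75,1.6]
    - [0,2.4,1.7,2.75,2.2]
    - [0,3.1,2.2,2.75,2.8]
    - [0,3.8,2.7,2.75,3.4]
    - [0,4.5,3.2,2.75,4]
    - [0,5.1,3.6,2.75,4.42]

```text
time: 27.32
eef_pos: [0.6718, -0.082, 0.1981]
tcp_rot: [-0.063, 0.998, 0.003, 0.006]
contact_force: [0.2, 0.2, -4.7]
opening: 0.18
```

Emit:
servo_tool:
  increments:
    - [0,0.4,0.3,0,0]
    - [0,0.7,0.45,0,0]
    - [0,0.75,0.5,0,0]
    - [0,0.75,0.5,0,0]
    - [0,0.75,0.5,0,0]
    - [0,0.75,0.5,0,0]
    - [0,0.75,0.5,0,0]
    - [0,0.75,0.5,0,0]
    - [0,0.75,0.5,0,0]
    - [0,0.75,0.5,0,0]

```text
time: 28.15
eef_pos: [0.7016, -0.0624, 0.1983]
tcp_rot: [-0.063, 0.998, 0.003, 0.006]
contact_force: [0.4, 0.1, -5.5]
opening: 0.18
```

Emit:
servo_tool:
  increments:
    - [0,-0.1,-0.15,-0.5,0]
    - [0,-0.1,-0.15,-1,0]
    - [0,-0.1,-0.15,-1.5,0]
    - [0,-0.1,-0.15,-1.8,0]
    - [0,-0.1,-0.15,-2,0]
    - [0,-0.1,-0.15,-2.05,0]
    - [0,-0.1,-0.15,-2.05,0]
    - [0,-0.1,-0.15,-2.05,0]
    - [0,-0.1,-0.15,-2.05,0]
    - [0,-0.1,-0.15,-2.05,0]

```text
time: 28.98
eef_pos: [0.6986, -0.0686, 0.1181]
tcp_rot: [-0.063, 0.998, 0.003, 0.007]
contact_force: [-0.1, 0.7, -5.1]
opening: 0.18
```

```bash
python3 - <<'E'
from h import *
s=ctrl.get_state(); print(s["eef_pos"],s["tcp_rot"])
p=ctrl.read_camera("wrist"); save(p,"w9.png")
for q,z in(("gauge",.052),("stylus_tip",.088),("shaft",.066)):
    for d in ctrl.landmark_of(p,q): print(q,d["conf"],d["centre"],at(p,d["centre"][1],d["centre"][0],z)[:2])
E
```

```text
[ 0.69858488 -0.06857639  0.1180776 ] [-0.06284984  0.99799469  0.00279491  0.00697733]
gauge 0.93 [253.8, 316.5] [ 0.69625194 -0.07049656]
stylus_tip 0.83 [113.3, 319.0] [ 0.61676107 -0.07918615]
```

View pics/w9.png

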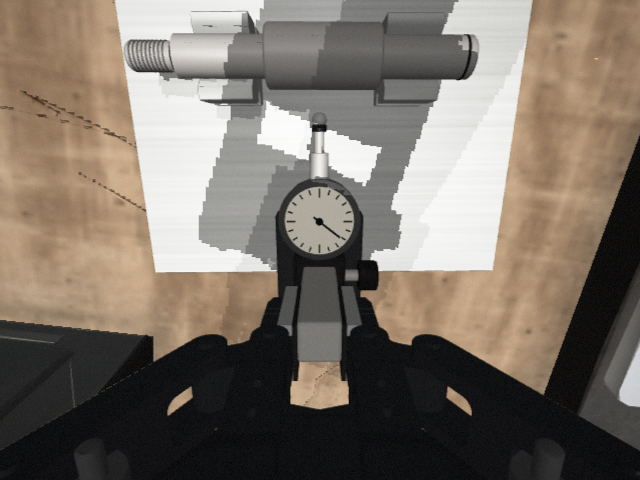

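Stylus at column 319, land centre at column 323, gauge square to the shaft and clear behind it. Lowering behind it.

Emit:
servo_tool:
  increments:
    - [0,0,0,-0.15,0]
    - [0,0,0,-0.3,0]
    - [0,0,0,-0.4,0]
    - [0,0,0,-0.46,0]
    - [0,0,0,-0.52,0]
    - [0,0,0,-0.54,0]
    - [0,0,0,-0.54,0]
    - [0,0,0,-0.54,0]
    - [0,0,0,-0.54,0]
    - [0,0,0,-0.54,0]

```text
time: 30.02
eef_pos: [0.698, -0.0685, 0.0956]
tcp_rot: [-0.063, 0.998, 0.003, 0.006]
contact_force: [0.5, -0.7, -5.2]
opening: 0.177
```

Emit:
servo_tool:
  increments:
    - [0,-0.08,0,0,0]
    - [0,-0.16,-0.01,0,0]
    - [0,-0.24,-0.02,0,0]
    - [0,-0.32,-0.02,0,0]
    - [0,-0.4,-0.03,0,0]
    - [0,-0.46,-0.03,0,0]
    - [0,-0.5,-0.03,0,0]
    - [0,-0.5,-0.03,0,0]
    - [0,-0.5,-0.03,0,0]
    - [0,-0.5,-0.03,0,0]

```text
time: 30.85
eef_pos: [0.6783, -0.0697, 0.0958]
tcp_rot: [-0.063, 0.998, 0.003, 0.007]
contact_force: [1.1, -0.5, -4.9]
opening: 0.182
```

Emit:
servo_tool:
  increments:
    - [0,0,0,-0.01,0]
    - [0,0,0,-0.02,0]
    - [0,0,0,-0.03,0]
    - [0,0,0,-0.03,0]
    - [0,0,0,-0.03,0]
    - [0,0,0,-0.03,0]
    - [0,0,0,-0.03,0]
    - [0,0,0,-0.03,0]
    - [0,0,0,-0.03,0]
    - [0,0,0,-0.03,0]

```text
time: 31.68
eef_pos: [0.6784, -0.0697, 0.0947]
tcp_rot: [-0.063, 0.998, 0.003, 0.007]
contact_force: [0.9, 0.1, -4.2]
opening: 0.179
```

```bash
python3 - <<'E'
from h import *
s=ctrl.get_state(); print(s["eef_pos"],s["tcp_rot"],s["contact_force"])
p=ctrl.read_camera("wrist"); save(p,"w10.png",(200,0,440,300),2)
for q,z in(("gauge",.03),("stylus_tip",.066),("shaft",.066)):
    for d in ctrl.landmark_of(p,q): print(q,d["conf"],d["centre"],at(p,d["centre"][1],d["centre"][0],z)[:2])
E
```

```text
[ 0.67840728 -0.06966709  0.09468796] [-0.06280957  0.99799829  0.00296074  0.0067526 ] [ 0.93989764  0.05212511 -4.19008882]
gauge 0.68 [253.7, 319.2] [ 0.67531634 -0.06997918]
stylus_tip 0.8 [129.2, 318.0] [ 0.60352386 -0.07985003]
shaft 0.63 [94.3, 323.3] [ 0.58848827 -0.07935924]
```

View pics/w10.png

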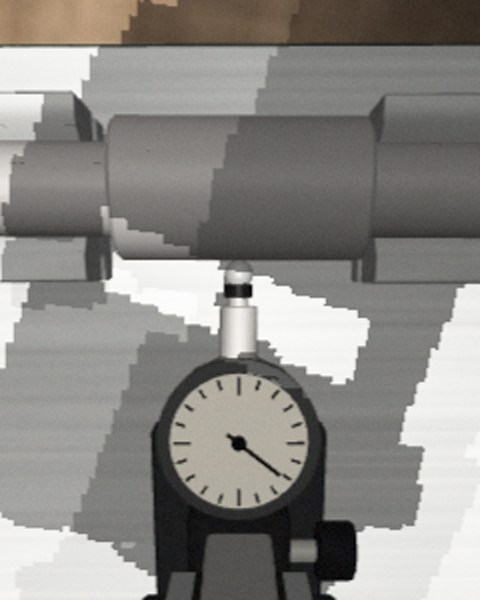

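Plunger is about 8 mm in (exposed stem shrank from 39 to 20 px), tip near mid-land. Settling it down and releasing.

Emit:
servo_tool:
  increments:
    - [0,0,0,-0.02,0]
    - [0,0,0,-0.04,0]
    - [0,0,0,-0.05,0]
    - [0,0,0,-0.06,0]
    - [0,0,0,-0.06,0]
    - [0,0,0,-0.06,0]
    - [0,0,0,-0.06,0]
    - [0,0,0,-0.06,0]
    - [0,0,0,-0.06,0]
    - [0,0,0,-0.06,0]

```text
time: 32.72
eef_pos: [0.6788, -0.0696, 0.0945]
tcp_rot: [-0.063, 0.998, 0.003, 0.007]
contact_force: [-1.8, 1.4, 6.2]
opening: 0.181
```

Standing on the plate (+6 N). Opening and lifting.

Emit:
servo_tool:
  increments:
    - [0.3,0,0,0,0]
    - [0.5,0,0,0,0]
    - [0.7,0,0,0,0]
    - [0.7,0,0,0,0]
    - [0.7,0,0,0,0]
    - [0.7,0,0,0.4,0]
    - [0.7,0,0,1.2,0]
    - [0.7,0,0,2,0]
    - [0.7,0,0,2.8,0]
    - [0.7,0,0,3.4,0]

```text
time: 33.55
eef_pos: [0.6795, -0.0699, 0.2337]
tcp_rot: [-0.063, 0.998, 0.002, 0.008]
contact_force: [0.7, -0.1, 0.4]
opening: 0.695
```

```bash
python3 - <<'E'
from h import *
s=ctrl.get_state(); print(s["eef_pos"],s["contact_force"])
p=ctrl.read_camera("wrist"); save(p,"w11.png")
for q,z in(("gauge",.03),("stylus_tip",.066),("shaft",.066),("thread_end",.066),("vblock_large",0),("vblock_a",.03)):
    for d in ctrl.landmark_of(p,q): print(q,d["conf"],d["centre"],at(p,d["centre"][1],d["centre"][0],z)[:2])
p=ctrl.read_camera("scene"); save(p,"s11.png",(200,130,400,280),4)
for d in ctrl.landmark_of(p,"vblock_large"): print(d["conf"],at(p,d["centre"][1],d["centre"][0],0)[:2])
E
```

```text
[ 0.67949788 -0.069858    0.23365031] [ 0.7186006  -0.142917    0.44307431]
gauge 0.89 [208.0, 318.5] [ 0.67578623 -0.07057104]
stylus_tip 0.58 [132.3, 320.2] [ 0.60450417 -0.07823325]
stylus_tip 0.44 [113.0, 369.2] [ 0.58428746 -0.03997869]
shaft 0.68 [112.9, 320.6] [ 0.58929637 -0.07985239]
thread_end 0.88 [113.5, 202.6] [ 0.60209525 -0.17649279]
vblock_large 0.4 [111.6, 206.6] [ 0.5985993 -0.193344 ]
vblock_a 0.98 [113.0, 264.6] [ 0.59377435 -0.13112587]
vblock_a 0.56 [112.6, 370.2] [ 0.58109303 -0.03446922]
0.82 [0.45693718 0.11009513]
```

View pics/w11.png

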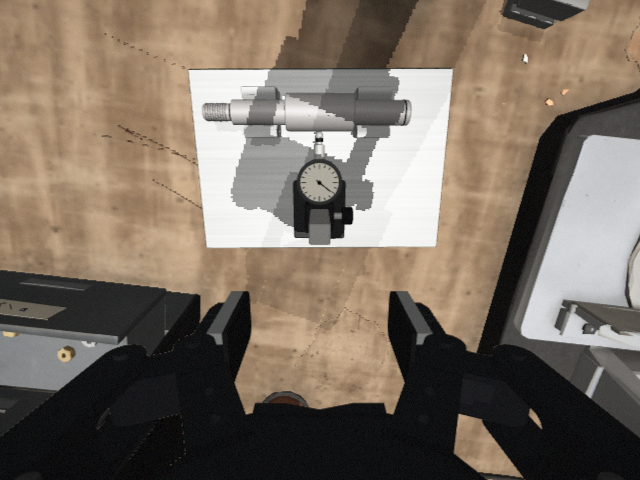

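View pics/s11.png

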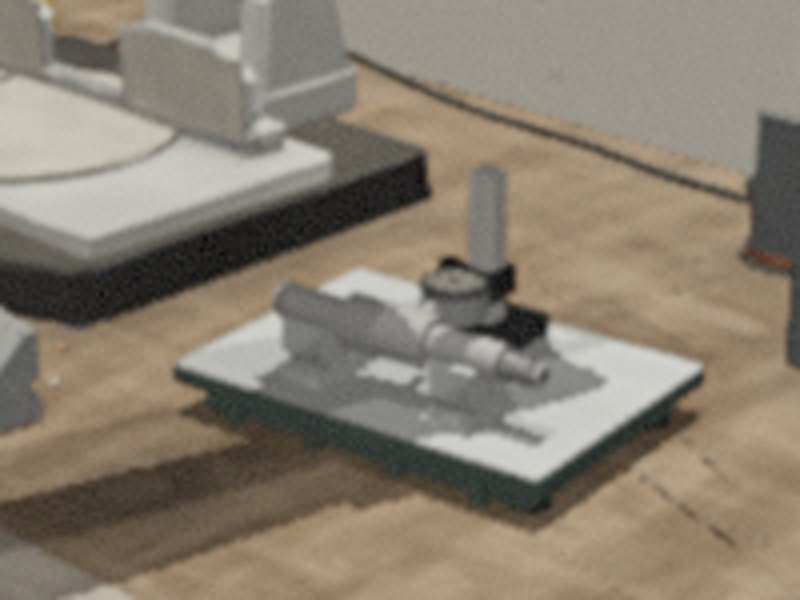

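Everything stands free: stylus at (320,132) against mid-land, gauge upright behind, both blocks under the journals. Handing in.

```bash
python3 -c "
from plant import ctrl
print(ctrl.sign_off())"
```

```text
the job is handed in; nothing more can be done
None
```

I set up the shaft for its run-out check and handed it in at about 34 s of the 106 s allowed; the sign-off gives no verdict.

**V-blocks:** Both small blocks stand on the front half of the plate, about 95 mm apart (roughly +46 and -49 mm from its middle). Their grooves are in line with each other and with the long edge of the plate.

**Shaft:** It lies seated in both blocks with the threaded end to the right. The middle of the land is within about 3 mm of the plate's middle and the axis is within about 1° of its edge.

**Gauge:** It stands upright and square behind the shaft, with the column about 87 mm from the shaft axis. The tip is within 2–3 mm of the middle of the land, and the plunger is about 8 mm in by my estimate from the pictures.

**Last checks:** The gripper was clear of everything. The large block measured about 6 mm from its first reading in the same camera; the robot never came near it, so I put that down to the position networks' scatter.

**Disagreements along the way:**
- **Plate:** The scene-camera fit of the plate was poor, so I took the plate's position from the top and wrist views.
- **Height:** The arm read 1.5–3 mm high at the plate placements, so I set the small blocks, shaft and gauge down by touch. The second block's touch-down had no force reading of its own.

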